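Refit the long load rod in the bench's side-load unit

ROBOT

A 6-joint arm with a two-finger parallel gripper is mounted at the origin on a cart in front of the work surface, level with it; the furniture and walls round the work are solid. World frame = base frame: x ahead of the robot, y to its left, z up, the work surface at z = 0. Lengths are in m, angles in rad, forces in N, time in s.
With the tool pointing down it reaches from about 0.25 to 0.8 m from the base axis. Payload 8.5 kg.
Tool frame: the origin (TCP) lies midway between the tips of the shut fingers; the grasp point (between the pads) lies 19 mm behind it (bot.grasp_offset is the distance from the TCP to the grasp point, in m); z points along the fingers, y is the direction in which the jaws open and shut (so a half turn about z gives the same grasp; the last joint's range is limited). The gripper opens to 85 mm and grips with 20 to 120 N. Pads are 22 mm wide; open, the fingers measure 114 mm over their backs; the gripper's body (76 mm by 85 mm) begins 54 mm behind the grasp point. The pads swing forward as they close: fully open they stand 13 mm farther back than shut.
Start: joints at [1.176, 0.238, -0.013, 1.319, 0, 1.571], TCP at [0.202, 0.485, 0.231] pointing down, gripper open.
Joint ranges: [-2.66, 2.66], [-1.03, 1.9], [-1.14, 1.46], [-1.82, 2.27], [-1.45, 1.34], [-3.14, 3.14]. Speed limits (rad/s): [2.22, 2.22, 2.79, 3.14, 3.14, 3.14].

INTERFACE

Orientations are given as [roll, pitch, yaw] about the fixed x, y, z axes, in that order (R = Rz(yaw) Ry(pitch) Rx(roll)).
In Python, from plant import bot, cams gives the robot as it stands.
- The arm moves only by the tool arm_command, never from a script. Its argument "plan" is a list of rows, each a list of 7 numbers: the closure, from 0 (fully open) to 1 (shut), then the shift along the tool's x, y, z in mm, then the turn, a rotation vector about the tool's x, y, z in degrees. A call has 1 to 20 rows; each row shifts and turns the pose as measured when the row begins, along the tool's axes as they then stand; what a row does not reach is not made up. A row lasts 1/8 s, in which the tool goes at most 62.5 mm and 10.7 degrees, less where a joint would pass 70% of its speed; a pose out of reach is approached as far as the arm can. A call with a gripper value outside its range is refused whole. The fingers move at their own pace and stop on an object; the grip force is fixed at half the most. Time passes only in rows, so rows that do not move let the fingers close. It gives the time, the measured TCP pose, the force and the opening at its end, in the units of the state.
- bot.get_obs(): the state, without advancing time (a new reading comes with each control period).
- cams.snapshot(name): name is "side" or "top" or "wrist"; returns the picture (384x512x3 uint8, blue, green, red); there is no depth.
- cams.get_calibration(name): a dict with "camera_matrix" (3x3 intrinsics, pixels), "camera_from_world" (4x4, takes a point from world to camera coordinates). Camera axes: x right, y down, z forward; pixel columns grow to the right and rows downward; lengths in m; the calibration is good to about 2 mm. A picture is of the moment at which its call begins: read the wrist's pose just before it. get_calibration takes no time and is no camera call; for the wrist camera it gives the pose at the moment of the call.
- bot.hand_in(): hands the job in, once; it reports no verdict.
The state is a dict: "time_s": time; "joints": joint angles; "joint_velocities": joint speeds; "effort": joint torques, N m; "eef_pos": TCP position; "tool_rot": TCP orientation; "contact_force": force on the tool from outside, world axes, zero at the start; "wrist_torque": the same for the moment, N m; "grip_width": finger opening in m.
Only numpy, scipy, OpenCV 4.12 (cv2) and the standard library are available. Lean on these libraries where they do the work, as an engineer would, in place of code of your own. Each camera call takes 0.05 s, during which the arm holds its last target.

TASK

Refit the steel load rod in the load unit: take it from its rest near the middle, start the tapered nose about a third of the rod's length into the bore and let go, then take it again further back and slide it on until it bears on the load cell's spring button inside. Leave the rod there, released, with the button pressed in about half its travel. How deep the button sits changes and cannot be seen, so feel for it; never bottom the button out, never force a rod that binds, and leave the other things where they are.

Things in the scene. Friction and masses are not known exactly. Their poses are not given: they have to be found in the camera images.
- load_rod: Loose ground-steel rod, 16 mm diameter, 0.38 kg, lying in the V rest. Origin on its axis, centre of mass at x = -18 mm; +x points along it to the tapered nose (tip at x = +124 mm; taper 8 mm long, 5 mm wide at the tip). At the rear a dark round pressure pad, 28 mm wide, x = -116 to -136 mm. Its turn about its axis is arbitrary. Bare shaft to grip: x = -114 to +114 mm; hold it firmly (60 N or more).
- rod_nose (a point): Centre of the tapered nose's tip, on the rod's axis; axes as the rod's.
- rod_rest: Fixed black rest: foot 170 x 56 x 10 mm with two V uprights, 16 mm thick, centred at x = -60 and +60 mm of its frame, 60 mm tall, the rod lying in the Vs along the rest's x with its axis 43.5 mm above the bench. Between the uprights 104 mm of shaft are free to grip from above. Origin under its middle.
- load_unit: Fixed unit on a 310 x 104 x 12 mm aluminium base: grey guide block 160 long, 64 wide, top 92 mm above the bench, with a level 18 mm bore along its x, axis 60 mm above the bench; +x is the direction of insertion. On its top, 72 mm behind the mouth, a 12 mm high screw body whose spring nose dips 3.5 mm into the bore and rubs on the rod: sliding drag 6 to 14 N. Origin: under the block's middle.
- bore_mouth (a point): Centre of the bore's mouth, the front rim of the flared brass bush (28 mm wide at the rim, narrowing to the 18 mm bore within 12 mm); x = direction of insertion, z up.
- load_button (a joint): Travel (m) of the load cell's spring button inside the bore: 0 untouched, 0.008 bottomed (overload). Round steel face, 15 mm wide, on the bore's axis. Spring 2 N per mm, plus 0.8 N at first touch. The cell's carriage behind the block is clamped differently each time: the untouched face lies 136 to 168 mm deep behind the mouth. Friction and the plunger hold the rod against the spring once released.
- glue_bottle: Bystander: white bottle with a red tip, 41 mm wide, 105 mm tall, standing in the black tray beyond the unit; origin under its middle.
- hex_key: Bystander: hex key, 92 x 32 x 9 mm, lying flat; origin under its middle.
- gauge_block: Bystander: steel gauge block, 12 x 35 x 30 mm, standing at the bench's front; origin under its middle.

How it is judged:
By the outcome, as a careful person would: the job done as asked, in the order asked, and still so for the second after the job is handed in, with the robot touching nothing.
It also fails if it takes over 69 s, if anything falls off the work surface, if the arm or the gripper's body presses on something with over 40 N, if the wrist force passes 120 N, or if a joint passes its speed limit or range.

## Working session

There is one attempt and no reset: what is moved stays moved. The work goes in short steps, Python scripts to look and compute and a tool call to move; the robot and the scene stay as the last step left them, time stands still between calls to the robot, and variables do not carry over. Pictures are saved under pics/ and viewed, and the job is handed in when it is done.

Besides the shell and the picture viewer there is one more tool, called after ">>>" by a JSON object that holds its "api" and its "payload". arm_command: Moves the arm, as the interface text tells. Its arguments: {"type":"object","properties":{"plan":{"type":"array"}},"required":["plan"]}

```bash
ls; mkdir -p pics; python3 - <<'E'
from plant import bot,cams
import cv2
o=bot.get_obs()
for k,v in o.items(): print(k,v)
print(bot.grasp_offset)
for n in ("side","top","wrist"):
    cv2.imwrite(f"pics/{n}0.png",cams.snapshot(n))
    c=cams.get_calibration(n); print(n,c)
E
```

```text
pics
time_s 0.0
joints [ 1.17601663e+00  2.38788211e-01 -1.42262313e-02  1.31919651e+00
 -1.16055045e-05  1.57078171e+00]
joint_velocities [ 2.41849486e-04 -6.08751499e-04  9.19669444e-04  1.11313084e-03
  6.07715886e-05 -4.79265409e-04]
effort [-1.19654636e-03 -5.38786447e+01  3.46439624e+01  1.82211172e-02
  1.68231400e-04 -7.43933555e-06]
eef_pos [0.20176717 0.48424752 0.23068463]
tool_rot [-3.14017803e+00  1.15848127e-05  2.74682759e+00]
contact_force [-0.10435576 -0.56714785  0.09304156]
wrist_torque [-0.01498254 -0.06123117 -0.02118191]
grip_width 0.08502969622630636
0.0187
side {'camera_matrix': array([[395.72884521,   0.        , 252.64807091],
       [  0.        , 395.72884521, 189.35923442],
       [  0.        ,   0.        ,   1.        ]]), 'camera_from_world': array([[ 0.99406949, -0.10862561,  0.00513093, -0.53799987],
       [-0.05155526, -0.51229229, -0.85726231,  0.07182658],
       [ 0.09574917,  0.85191378, -0.51485435,  1.01165983],
       [ 0.        ,  0.        ,  0.        ,  1.        ]])}
top {'camera_matrix': array([[480.68390642,   0.        , 252.64780179],
       [  0.        , 480.68390642, 188.5656055 ],
       [  0.        ,   0.        ,   1.        ]]), 'camera_from_world': array([[ 0.08702983, -0.99620175, -0.00280843, -0.09443929],
       [-0.96874122, -0.08397276, -0.23342884,  0.54899651],
       [ 0.23230639,  0.02303591, -0.97236983,  1.05600839],
       [ 0.        ,  0.        ,  0.        ,  1.        ]])}
wrist {'camera_matrix': array([[265.85086128,   0.        , 256.88174966],
       [  0.        , 265.85086128, 189.75795003],
       [  0.        ,   0.        ,   1.        ]]), 'camera_from_world': array([[ 0.38571471,  0.92261604, -0.00195077, -0.52300253],
       [ 0.8871155 , -0.37029058,  0.27551947, -0.03462618],
       [ 0.25347633, -0.10800248, -0.96129351,  0.37983446],
       [ 0.        ,  0.        ,  0.        ,  1.        ]])}
```

View pics/side0.png

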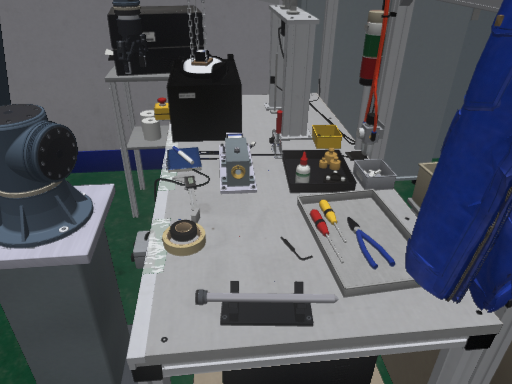

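View pics/top0.png

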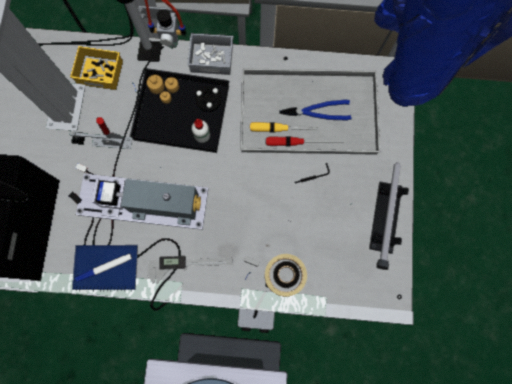

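View pics/wrist0.png

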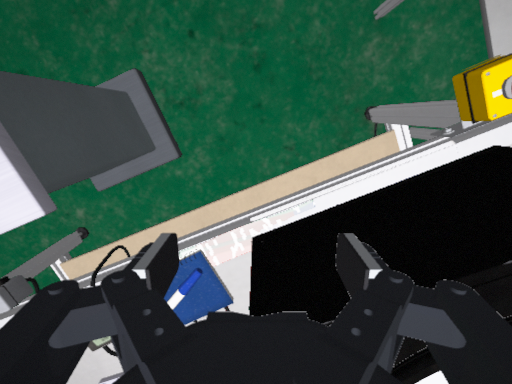

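The side view shows the rod at rows 290–300, with its pad at (202,297) and nose at (335,298). The brass mouth is at (238,172). In the top view the rod runs from (383,264) at the pad to (398,165) at the nose. The mouth is near (203,203), and the bore runs to the left, about +y. I'll enlarge both to measure.

```bash
cat > h.py <<'E'
import numpy as np,cv2
from plant import bot,cams
def ray(n,u,v,c=None):
    c=c or cams.get_calibration(n);K=c["camera_matrix"];T=c["camera_from_world"]
    R=T[:3,:3];o=-R.T@T[:3,3];d=R.T@np.linalg.solve(K,[u,v,1.]);return o,d/np.linalg.norm(d)
def onz(n,u,v,z,c=None):
    o,d=ray(n,u,v,c);return o+d*(z-o[2])/d[2]
def tri(obs):
    A=np.zeros((3,3));b=np.zeros(3);P=[]
    for n,u,v in obs:
        o,d=ray(n,u,v);M=np.eye(3)-np.outer(d,d);A+=M;b+=M@o;P.append((o,d))
    x=np.linalg.solve(A,b);return x,[np.linalg.norm((np.eye(3)-np.outer(d,d))@(x-o)) for o,d in P]
def proj(n,p,c=None):
    c=c or cams.get_calibration(n);q=c["camera_from_world"]@np.r_[p,1];q=c["camera_matrix"]@q[:3];return q[:2]/q[2]
E
python3 - <<'E'
import cv2
t=cv2.imread("pics/top0.png");s=cv2.imread("pics/side0.png")
cv2.imwrite("pics/t_rod.png",cv2.resize(t[150:280,350:420],None,fx=4.5,fy=4.5,interpolation=2))
cv2.imwrite("pics/t_unit.png",cv2.resize(t[165:235,70:220],None,fx=5,fy=5,interpolation=2))
cv2.imwrite("pics/s_rod.png",cv2.resize(s[275:330,190:345],None,fx=5,fy=5,interpolation=2))
cv2.imwrite("pics/s_unit.png",cv2.resize(s[125:200,205:270],None,fx=7,fy=7,interpolation=2))
E
```

```text
(no output)
```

View pics/t_rod.png

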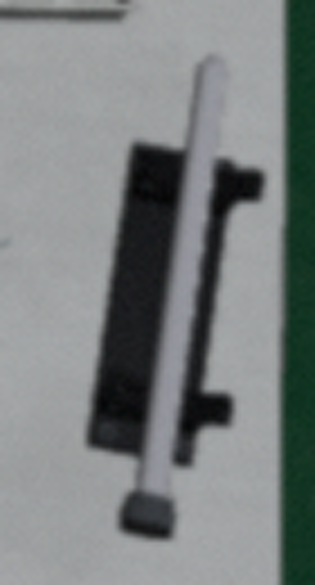

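View pics/t_unit.png

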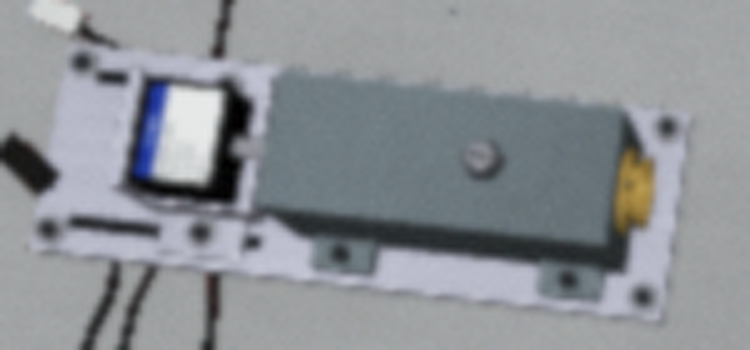

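View pics/s_rod.png

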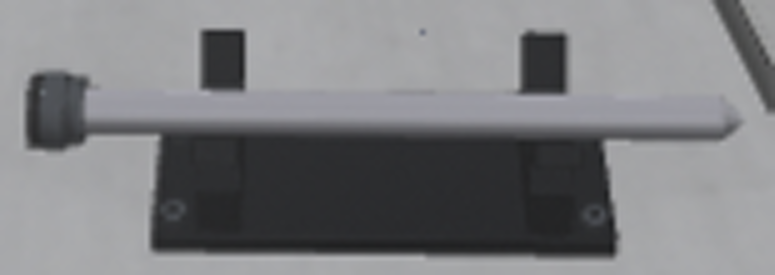

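View pics/s_unit.png

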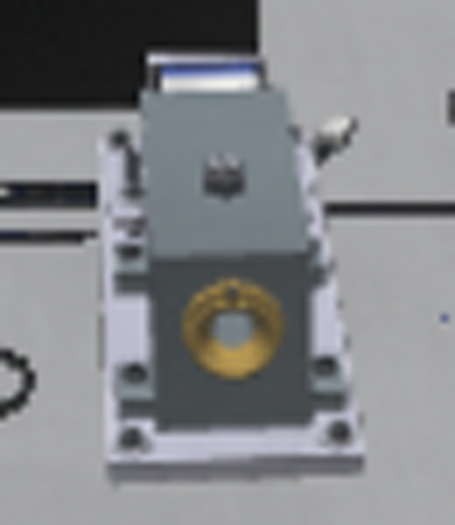

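```bash
python3 - <<'E'
from h import *
np.set_printoptions(precision=4,suppress=True)
T=lambda u,v:(u/5+70-.4,v/5+165-.4)
TR=lambda u,v:(u/4.5+350-.4,v/4.5+150-.4)
S=lambda u,v:(u/5+190-.4,v/5+275-.4)
SU=lambda u,v:(u/7+205-.4,v/7+125-.4)
P=lambda n,q,z:onz(n,*q,z)
print("nose tri",tri([("top",*TR(211,58)),("side",*S(740,122))]))
print("nose plane",P("top",TR(211,58),.0435),P("side",S(740,122),.0435))
# shaft axis
for v in (100,200,300,400,480):
    pass
img=cv2.imread("pics/top0.png").astype(int)
pts=[]
for r in range(172,256):
    row=img[r,370:412].sum(1); 
# shaft edges in crop
for v,l,rr in ((100,191,227),(470,140,174),(380,151,187)):
    print("axis",P("top",TR((l+rr)/2,v),.0435), P("top",TR(l,v),.0435)-P("top",TR(rr,v),.0435))
print("pad joint", P("top",TR(155,492),.0435),P("side",S(85,111),.0435), "padrear",P("side",S(38,110),.0435))
print("mouth tri",tri([("top",*T(648,192)),("side",*SU(232,329))]))
print("mouth top",P("top",T(648,192),.06),"side",P("side",SU(232,329),.06))
c=[P("top",T(*q),.012) for q in ((75,48),(692,115),(662,320),(33,250))]
print("base",c,[np.linalg.norm(c[i]-c[(i+1)%4]) for i in range(4)])
d=(c[1]+c[2]-c[0]-c[3]);print("dir",np.degrees(np.arctan2(-d[1],-d[0])), "center",sum(c)/4)
b=[P("top",T(*q),.092) for q in ((285,72),(630,108),(607,245),(262,208))]
print("block",b,[np.linalg.norm(b[i]-b[(i+1)%4]) for i in range(4)])
d=(b[1]+b[2]-b[0]-b[3]);print("dir",np.degrees(np.arctan2(-d[1],-d[0])))
print("plunger",P("top",T(485,155),.104),P("side",SU(224,163),.104))
c=[P("side",SU(*q),.012) for q in ((112,468),(362,460))];print(c)
E
```

```text
nose tri (array([ 0.6553, -0.386 ,  0.0409]), [np.float64(1.3061662195487959e-05), np.float64(1.3061662195397714e-05)])
nose plane [ 0.6544 -0.3853  0.0435] [ 0.6543 -0.3884  0.0435]
axis [ 0.631  -0.3846  0.0435] [-0.0017  0.0191  0.    ]
axis [ 0.4321 -0.3616  0.0435] [-0.0015  0.0173  0.    ]
axis [ 0.479  -0.3667  0.0435] [-0.0016  0.0185  0.    ]
pad joint [ 0.4208 -0.3609  0.0435] [ 0.4171 -0.3583  0.0435] padrear [ 0.4    -0.356   0.0435]
mouth tri (array([0.5087, 0.0735, 0.0666]), [np.float64(0.001099416205657457), np.float64(0.0010994162056576523)])
mouth top [0.5111 0.0745 0.06  ] side [0.5085 0.0852 0.06  ]
base [array([0.5682, 0.3706, 0.012 ]), array([0.5607, 0.0638, 0.012 ]), array([0.4589, 0.0672, 0.012 ]), array([0.4665, 0.3738, 0.012 ])] [np.float64(0.3069114309233035), np.float64(0.1018683521746001), np.float64(0.30677652544435524), np.float64(0.10181085313204322)]
dir 88.59085420276185 center [0.5136 0.2189 0.012 ]
block [array([0.5461, 0.2419, 0.092 ]), array([0.5429, 0.0828, 0.092 ]), array([0.4791, 0.0858, 0.092 ]), array([0.4824, 0.2429, 0.092 ])] [np.float64(0.1591970943183643), np.float64(0.06394771902460356), np.float64(0.1571259082947928), np.float64(0.06372508372046777)]
dir 88.80543989495858
plunger [0.513  0.1433 0.104 ] [0.5105 0.1463 0.104 ]
[array([0.4582, 0.0626, 0.012 ]), array([0.5579, 0.0588, 0.012 ])]
```

```bash
python3 - <<'E'
from h import *
np.set_printoptions(precision=3,suppress=True)
o=bot.get_obs();c=cams.get_calibration("wrist")["camera_from_world"];cam=-c[:3,:3].T@c[:3,3]
from scipy.spatial.transform import Rotation as Ro
R=Ro.from_euler("xyz",o["tool_rot"]).as_matrix()
print("cam in tool",R.T@(cam-o["eef_pos"]))
for q in ((172,138),(240,135)): print("box base",onz("side",*q,0))
# box top near corners triang
print(tri([("side",240,88),("top",58,170)]),onz("top",58,170,.2),onz("top",45,280,.2),onz("top",45,280,.0))
for q in((287,273),(313,175),(172,262)): print(onz("top",*q,0.02))
E
```

```text
cam in tool [ 0.071 -0.001 -0.143]
box base [0.297 0.477 0.   ]
box base [0.546 0.48  0.   ]
(array([0.531, 0.348, 0.215]), [np.float64(0.007091104869896364), np.float64(0.007091104869896427)]) [0.527 0.354 0.2  ] [0.305 0.339 0.2  ] [0.307 0.425 0.   ]
[ 0.371 -0.143  0.02 ]
[ 0.613 -0.189  0.02 ]
[0.373 0.127 0.02 ]
```

```bash
cat >> h.py <<'E'
from scipy.spatial.transform import Rotation as Ro
def plan(wps,grip,start=None):
    """wps: list of (x,y,z,yawdeg,nrows); prints rows in tool frame (assumes pointing down)"""
    o=bot.get_obs() if start is None else None
    p,R=(o["eef_pos"],Ro.from_euler("xyz",o["tool_rot"])) if o else start
    rows=[]
    for x,y,z,yw,n in wps:
        Rt=Ro.from_euler("xyz",[180,0,yw],degrees=True); p0=p.copy();rv=(R.inv()*Rt).as_rotvec();R0=R
        for i in range(1,n+1):
            pn=p0+(np.array([x,y,z])-p0)*i/n; Rn=R0*Ro.from_rotvec(rv*i/n)
            s=R.inv().apply(pn-p)*1000;t=(R.inv()*Rn).as_rotvec(degrees=True)
            rows.append([grip]+[round(float(v),1)+0 for v in s]+[round(float(v),1)+0 for v in t]);p,R=pn,Rn
    print(str(rows).replace("-0.0,","0,").replace(".0,",","),len(rows))
def st():
    o=bot.get_obs();np.set_printoptions(precision=4,suppress=True)
    print(o["time_s"],o["eef_pos"],np.degrees(o["tool_rot"]),o["contact_force"],o["grip_width"])
E
python3 - <<'E'
from h import *
d=np.array([np.cos(np.radians(-6.3)),np.sin(np.radians(-6.3))]);n=np.array([.655,-.386]);g=n-d*.134
print(g)
plan([(.26,.25,.30,110,5),(.48,-.1,.25,45,7),(g[0],g[1],.17,-6.3,7)],0)
E
```

```text
[ 0.52180923 -0.3712956 ]
[[0, -28.8, -38.8, -13.8, 0, 0, 9.5], [0, -34.8, -33.5, -13.8, 0, 0, 9.5], [0, -39.8, -27.3, -13.8, 0, 0, 9.5], [0, -43.8, -20.4, -13.8, 0, 0, 9.5], [0, -46.5, -12.9, -13.8, 0, 0, 9.5], [0, -57.7, 12.4, 7.1, 0, 0, 9.3], [0, -55, 21.6, 7.1, 0, 0, 9.3], [0, -50.8, 30.2, 7.1, 0, 0, 9.3], [0, -45.2, 38, 7.1, 0, 0, 9.3], [0, -38.5, 44.8, 7.1, 0, 0, 9.3], [0, -30.8, 50.4, 7.1, 0, 0, 9.3], [0, -22.3, 54.7, 7.1, 0, 0, 9.3], [0, -23.2, 31.6, 11.4, 0, 0, 7.3], [0, -19, 34.3, 11.4, 0, 0, 7.3], [0, -14.4, 36.5, 11.4, 0, 0, 7.3], [0, -9.7, 38, 11.4, 0, 0, 7.3], [0, -4.7, 38.9, 11.4, 0, 0, 7.3], [0, 0.3, 39.2, 11.4, 0, 0, 7.3], [0, 5.3, 38.9, 11.4, 0, 0, 7.3]] 19
```

>>> {"api": "arm_command", "payload": {"plan": [[0,-29,-39,-14,0,0,9.5],[0,-35,-33,-14,0,0,9.5],[0,-40,-27,-14,0,0,9.5],[0,-44,-20,-14,0,0,9.5],[0,-46,-13,-14,0,0,9.5]]}}

```text
time_s: 0.78
eef_pos: [0.2591, 0.2456, 0.3003]
tool_rot: [-3.138, 0.004, 1.897]
contact_force: [1.0, -0.3, 0.2]
grip_width: 0.0854
```

```bash
python3 - <<'E'
from h import *
st()
plan([(.48,-.1,.25,45,7),(.5218,-.3713,.17,-6.3,7)],0)
E
```

```text
0.775 [0.2591 0.2456 0.3003] [-179.7714    0.2456  108.7178] [ 0.9665 -0.3336  0.1835] 0.08544095877175259
[[0, -56.9, 14.1, 7.4, 0, 0, 9.1], [0, -53.9, 22.9, 7.3, 0, 0, 9.1], [0, -49.6, 31.1, 7.3, 0, 0, 9.1], [0, -44.1, 38.6, 7.3, 0, 0, 9.1], [0, -37.4, 45.1, 7.2, 0, 0, 9.1], [0, -29.8, 50.4, 7.2, 0, 0, 9.1], [0, -21.5, 54.5, 7.2, 0, 0, 9.1], [0, -23.2, 31.6, 11.4, 0, 0, 7.3], [0, -19, 34.3, 11.4, 0, 0, 7.3], [0, -14.4, 36.5, 11.4, 0, 0, 7.3], [0, -9.7, 38, 11.4, 0, 0, 7.3], [0, -4.7, 38.9, 11.4, 0, 0, 7.3], [0, 0.3, 39.2, 11.4, 0, 0, 7.3], [0, 5.3, 38.9, 11.4, 0, 0, 7.3]] 14
```

Tracking is very good.

>>> {"api": "arm_command", "payload": {"plan": [[0,-57,14,7,0,0,9.1],[0,-54,23,7,0,0,9.1],[0,-50,31,7,0,0,9.1],[0,-44,38.5,7,0,0,9.1],[0,-37.5,45,7,0,0,9.1],[0,-30,50.5,7,0,0,9.1],[0,-21.5,54.5,7,0,0,9.1],[0,-23,31.5,11,0,0,7.3],[0,-19,34,11,0,0,7.3],[0,-14.5,36.5,11,0,0,7.3],[0,-9.5,38,11,0,0,7.3],[0,-4.5,39,11,0,0,7.3],[0,0.3,39,11,0,0,7.3],[0,5,39,11,0,0,7.3],[0,0,0,0,0,0,0]]}}

```text
time_s: 2.65
eef_pos: [0.5079, -0.4014, 0.1695]
tool_rot: [-3.14, 0.0, -0.179]
contact_force: [0.5, -0.2, -0.4]
grip_width: 0.0852
```

```bash
python3 - <<'E'
from h import *
st()
c=cams.get_calibration("wrist");np.save("wc.npy",np.vstack([c["camera_from_world"]]))
im=cams.snapshot("wrist");cv2.imwrite("pics/wrist1.png",im)
E
```

```text
2.65 [ 0.5079 -0.4014  0.1695] [-179.9156    0.02    -10.2499] [ 0.4878 -0.1995 -0.3562] 0.08524723798832881
```

View pics/wrist1.png

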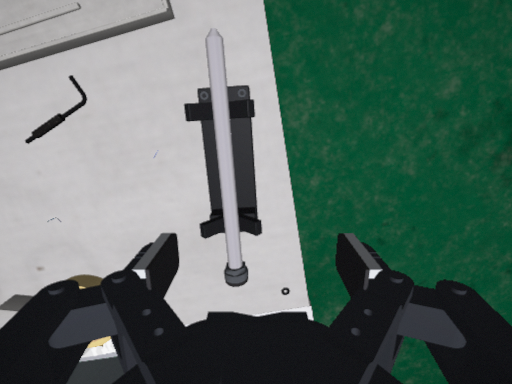

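The wrist view shows the rod's nose tip at (213,31), the shaft meeting the pad at about (234,262), and the pad's rear near (236,284). I'll check the rod line from this view.

```bash
python3 - <<'E'
from h import *
im=cv2.imread("pics/wrist1.png");g=im.astype(int)
c={"camera_matrix":cams.get_calibration("wrist")["camera_matrix"],"camera_from_world":np.load("wc.npy")}
P=[]
for r in (50,65,80,130,150,170,190,210,245,255):
    x0=int(213+(r-31)*21/231)
    b=g[r].mean(1); seg=np.arange(x0-14,x0+15); m=(b[seg]>110)&(b[seg]<205) if r>85 else (b[seg]<190)
    xs=seg[m]; p=onz("wrist",xs.mean(),r,.0435,c);P.append(p);print(r,xs.min(),xs.max(),p)
P=np.array(P)[3:];k=np.polyfit(P[:,0],P[:,1],1);print("yaw",np.degrees(np.arctan(k[0])),"y at .52",np.polyval(k,.5218))
print("nose",onz("wrist",213,30,.0435,c))
E
```

```text
50 206 224 [ 0.63726874 -0.38685801  0.0435    ]
65 207 225 [ 0.62482789 -0.38498075  0.0435    ]
80 209 227 [ 0.6118586  -0.38397485  0.0435    ]
130 215 229 [ 0.56625358 -0.37780764  0.0435    ]
150 217 231 [ 0.54661906 -0.37555928  0.0435    ]
170 219 233 [ 0.52615542 -0.37321598  0.0435    ]
190 221 235 [ 0.504809   -0.37077159  0.0435    ]
210 223 236 [ 0.48261763 -0.36769027  0.0435    ]
245 218 246 [ 0.44135883 -0.36182031  0.0435    ]
255 219 247 [ 0.42889752 -0.36037381  0.0435    ]
yaw -7.332494255348756 y at .52 -0.37247122577373776
nose [ 0.65342979 -0.38869173  0.0435    ]
```

```bash
python3 - <<'E'
from h import *
plan([(.521,-.372,.15,-7,3),(.521,-.372,.0255,-7,5)],0)
E
```

```text
[[0, 2.6, -10, 6.7, 0, 0, -1.0], [0, 2.8, -10, 6.7, 0, 0, -1.0], [0, 3, -9.9, 6.7, 0, 0, -1.0], [0, 0, 0, 24.9, 0, 0, 0.0], [0, 0, 0, 24.9, 0, 0, 0.0], [0, 0, 0, 24.9, 0, 0, 0.0], [0, 0, 0, 24.9, 0, 0, 0.0], [0, 0, 0, 24.9, 0, 0, 0.0]] 8
```

>>> {"api": "arm_command", "payload": {"plan": [[0,2.6,-10,7,0,0,-1.0],[0,2.8,-10,7,0,0,-1.0],[0,3,-10,7,0,0,-1.3],[0,0,0,22,0,0,0],[0,0,0,22,0,0,0],[0,0,0,20,0,0,0],[0,0,0,0,0,0,0]]}}

```text
time_s: 3.58
eef_pos: [0.524, -0.3615, 0.0834]
tool_rot: [-3.139, -0.002, -0.1]
contact_force: [-0.8, 0.4, -0.7]
grip_width: 0.0853
```

```bash
python3 - <<'E'
from h import *
st()
plan([(.521,-.372,.0255,-7,3)],0)
cv2.imwrite("pics/wrist2.png",cams.snapshot("wrist"))
E
```

```text
3.575 [ 0.524  -0.3615  0.0834] [-179.8787   -0.093    -5.7224] [-0.767   0.4358 -0.6667] 0.08529757310884545
[[0, -0.7, 3.6, 19.3, 0, 0, 0.4], [0, -0.6, 3.6, 19.3, 0, 0, 0.4], [0, -0.6, 3.6, 19.3, 0, 0, 0.4]] 3
```

View pics/wrist2.png

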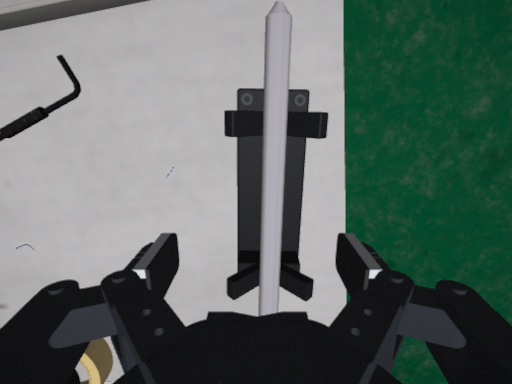

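>>> {"api": "arm_command", "payload": {"plan": [[0,-1,5,15,0,0,0.6],[0,-1,5,15,0,0,0.6],[0,0,0,15,0,0,0],[0,0,0,0,0,0,0],[0,0,0,0,0,0,0]]}}

```text
time_s: 4.25
eef_pos: [0.5223, -0.3726, 0.0378]
tool_rot: [-3.141, -0.005, -0.122]
contact_force: [-0.7, 0.1, 0.3]
grip_width: 0.0856
```

```bash
python3 - <<'E'
from h import *
st()
plan([(.521,-.372,.0250,-7.0,1)],0)
E
```

```text
4.25 [ 0.5223 -0.3726  0.0378] [-179.9786   -0.2854   -6.9773] [-0.7237  0.085   0.3081] 0.08560894183582657
[[0, -1.4, -0.5, 12.8, 0, -0.3, 0.0]] 1
```

>>> {"api": "arm_command", "payload": {"plan": [[0,-1,0,8,0,-0.3,0],[0,0,0,5,0,0,0],[0,0,0,0,0,0,0],[0,0,0,0,0,0,0]]}}

```text
time_s: 4.75
eef_pos: [0.5218, -0.3727, 0.0247]
tool_rot: [3.141, -0.0, -0.122]
contact_force: [-0.8, 0.1, -0.3]
grip_width: 0.0855
```

```bash
python3 - <<'E'
from h import *
st()
plan([(.521,-.372,.0250,-7.0,1)],0)
E
```

```text
4.75 [ 0.5218 -0.3727  0.0247] [179.9887  -0.0282  -6.9627] [-0.7775  0.1382 -0.2873] 0.08550144828364496
[[0, -0.8, -0.6, -0.3, 0, 0, 0.0]] 1
```

>>> {"api": "arm_command", "payload": {"plan": [[0.5,0,0,0,0,0,0],[0.7,0,0,0,0,0,0],[1,0,0,0,0,0,0],[1,0,0,0,0,0,0],[1,0,0,0,0,0,0],[1,0,0,0,0,0,0],[1,0,0,0,0,0,0],[1,0,0,0,0,0,0]]}}

```text
time_s: 5.75
eef_pos: [0.5221, -0.372, 0.0255]
tool_rot: [-3.141, -0.001, -0.121]
contact_force: [0.7, 0.3, 0.5]
grip_width: 0.0137
```

```bash
python3 - <<'E'
from h import *
st()
E
```

```text
5.75 [ 0.5221 -0.372   0.0255] [-179.9433   -0.083    -6.9323] [0.7068 0.3483 0.4525] 0.01366648217175314
```

>>> {"api": "arm_command", "payload": {"plan": [[1,0,0,-5,0,0,0],[1,0,0,-15,0,0,0],[1,0,0,-30,0,0,0],[1,0,0,-30,0,0,0],[1,0,0,-20,0,0,0],[1,0,0,0,0,0,0],[1,0,0,0,0,0,0]]}}

```text
time_s: 6.62
eef_pos: [0.5207, -0.3719, 0.13]
tool_rot: [-3.14, 0.001, -0.122]
contact_force: [-0.2, 0.4, -5.0]
grip_width: 0.014
```

```bash
python3 - <<'E'
from h import *
st()
for n in("wrist","side","top"):cv2.imwrite(f"pics/{n}3.png",cams.snapshot(n))
w=cv2.imread("pics/wrist3.png");s=cv2.imread("pics/side3.png")
cv2.imwrite("pics/c3.png",np.hstack([cv2.resize(w,(512,384)),s[150:342,180:372].repeat(2,0).repeat(2,1)][:2])[:, :800])
E
```

```text
6.625 [ 0.5207 -0.3719  0.13  ] [-179.9142    0.0546   -6.9632] [-0.2346  0.4223 -4.9583] 0.013967427207346245
```

View pics/c3.png

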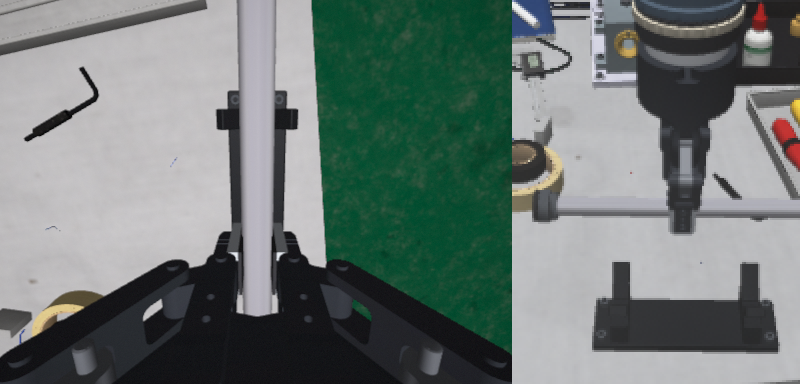

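The rod is held level and the rest stayed in place. Next I'll carry it to the pre-insert pose.

```bash
python3 - <<'E'
from h import *
plan([(.507,-.14,.13,88.7,13)],1)
E
```

```text
[[1, -3.2, -17.6, 0, 0, 0, -7.4], [1, -0.9, -17.8, 0, 0, 0, -7.4], [1, 1.4, -17.8, 0, 0, 0, -7.4], [1, 3.6, -17.5, 0, 0, 0, -7.4], [1, 5.8, -16.9, 0, 0, 0, -7.4], [1, 8, -16, 0, 0, 0, -7.4], [1, 9.9, -14.8, 0, 0, 0, -7.4], [1, 11.8, -13.4, 0, 0, 0, -7.4], [1, 13.4, -11.8, 0, 0, 0, -7.4], [1, 14.8, -10, 0, 0, 0, -7.4], [1, 15.9, -8, 0, 0, 0, -7.4], [1, 16.8, -5.9, 0, 0, 0, -7.4], [1, 17.5, -3.7, 0, 0, 0, -7.4]] 13
```

>>> {"api": "arm_command", "payload": {"plan": [[1,-3,-17.6,0,0,0,-7.4],[1,-1,-17.8,0,0,0,-7.4],[1,1.4,-17.8,0,0,0,-7.4],[1,3.6,-17.5,0,0,0,-7.4],[1,5.8,-17,0,0,0,-7.4],[1,8,-16,0,0,0,-7.4],[1,10,-15,0,0,0,-7.4],[1,12,-13.5,0,0,0,-7.4],[1,13.5,-12,0,0,0,-7.4],[1,15,-10,0,0,0,-7.4],[1,16,-8,0,0,0,-7.4],[1,17,-6,0,0,0,-7.4],[1,17.5,-3.5,0,0,0,-7.4],[1,0,0,0,0,0,0],[1,0,0,0,0,0,0]]}}

```text
time_s: 8.65
eef_pos: [0.4942, -0.1302, 0.1196]
tool_rot: [-3.123, -0.011, 1.61]
contact_force: [0.0, -0.4, -4.7]
grip_width: 0.0141
```

```bash
python3 - <<'E'
from h import *
st()
plan([(.507,-.12,.042,88.7,4)],1)
cv2.imwrite("pics/wrist4.png",cams.snapshot("wrist"))
E
```

```text
8.65 [ 0.4942 -0.1302  0.1196] [-178.9449   -0.6041   92.2397] [ 0.0063 -0.4303 -4.7124] 0.014075503031899802
[[1, 2.2, 3.6, 19.4, -0.3, -0.1, 0.9], [1, 2.3, 3.5, 19.4, -0.3, -0.1, 0.9], [1, 2.4, 3.4, 19.4, -0.3, -0.1, 0.9], [1, 2.5, 3.3, 19.4, -0.3, -0.1, 0.9]] 4
```

View pics/wrist4.png

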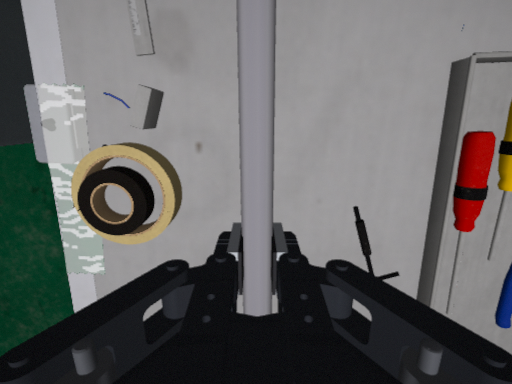

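>>> {"api": "arm_command", "payload": {"plan": [[1,2.2,3.6,19,-0.3,-0.1,0.9],[1,2.3,3.5,19,-0.3,-0.1,0.9],[1,2.4,3.4,19,-0.3,-0.1,0.9],[1,2.5,2,15,-0.2,-0.1,0.5],[1,0,0,0,0,0,0],[1,0,0,0,0,0,0]]}}

```text
time_s: 9.45
eef_pos: [0.5071, -0.1238, 0.0456]
tool_rot: [3.14, -0.002, 1.54]
contact_force: [0.1, -0.8, -3.3]
grip_width: 0.0139
```

```bash
python3 - <<'E'
from h import *
st()
plan([(.507,-.12,.042,88.7,1)],1)
E
```

```text
9.45 [ 0.5071 -0.1238  0.0456] [179.8925  -0.1075  88.2362] [ 0.0584 -0.8413 -3.2743] 0.013929583498706242
[[1, 3.8, -0.3, 3.7, 0.1, -0.1, -0.5]] 1
```

>>> {"api": "arm_command", "payload": {"plan": [[1,10,0,3.5,0.1,-0.1,-0.5],[1,10,0,0,0,0,0],[1,5,0,0,0,0,0],[1,0,0,0,0,0,0],[1,0,0,0,0,0,0]]}}

```text
time_s: 10.07
eef_pos: [0.5088, -0.0971, 0.0436]
tool_rot: [3.139, 0.0, 1.549]
contact_force: [-0.0, 0.4, -3.3]
grip_width: 0.0143
```

```bash
python3 - <<'E'
from h import *
st()
t=cams.snapshot("top");s=cams.snapshot("side");cv2.imwrite("pics/top5.png",t);cv2.imwrite("pics/side5.png",s)
cv2.imwrite("pics/t5.png",cv2.resize(t[165:235,150:300],None,fx=5,fy=5,interpolation=2))
cv2.imwrite("pics/s5.png",cv2.resize(s[130:230,190:290],None,fx=6,fy=6,interpolation=2))
E
```

```text
10.075 [ 0.5088 -0.0971  0.0436] [179.8509   0.0257  88.7723] [-0.0127  0.4168 -3.2808] 0.014282281061977221
```

View pics/t5.png

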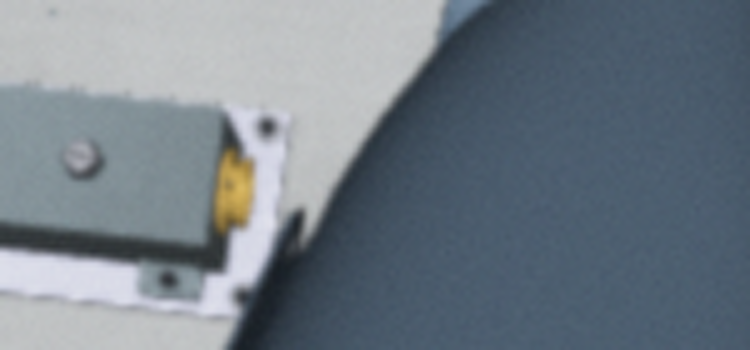

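View pics/s5.png

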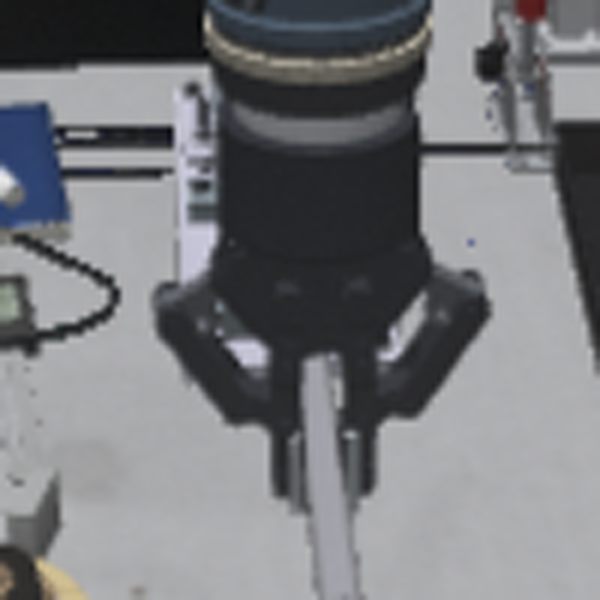

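>>> {"api": "arm_command", "payload": {"plan": [[1,8,-2.5,1.5,0,0,0.1],[1,8,0,0,0,0,0],[1,4,0,0,0,0,0],[1,0,0,0,0,0,0],[1,0,0,0,0,0,0]]}}

```text
time_s: 10.8
eef_pos: [0.5064, -0.0759, 0.0419]
tool_rot: [3.139, 0.0, 1.547]
contact_force: [0.5, 0.6, -4.0]
grip_width: 0.014
```

```bash
python3 - <<'E'
from h import *
st()
t=cams.snapshot("top")
cv2.imwrite("pics/t6.png",cv2.resize(t[165:235,150:300],None,fx=5,fy=5,interpolation=2))
E
```

```text
10.8 [ 0.5064 -0.0759  0.0419] [179.8672   0.0168  88.6373] [ 0.5077  0.5581 -3.9988] 0.01403897997621194
```

View pics/t6.png

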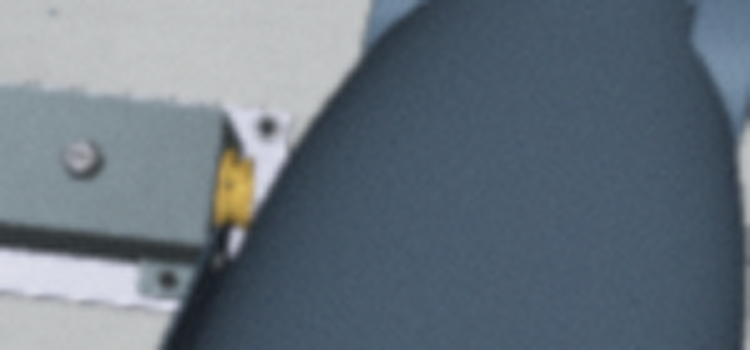

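>>> {"api": "arm_command", "payload": {"plan": [[1,5,-0.3,0,0,0,0],[1,5,0,0,0,0,0],[1,5,0,0,0,0,0],[1,4,0,0,0,0,0],[1,3,0,0,0,0,0]]}}

```text
time_s: 11.48
eef_pos: [0.5067, -0.0527, 0.0419]
tool_rot: [3.139, 0.0, 1.546]
contact_force: [0.8, 0.3, -4.4]
grip_width: 0.0139
```

>>> {"api": "arm_command", "payload": {"plan": [[1,3,0,0,0,0,0],[1,3,0,0,0,0,0]]}}

```text
time_s: 11.72
eef_pos: [0.5069, -0.0462, 0.0419]
tool_rot: [3.139, 0.0, 1.546]
contact_force: [0.0, 0.3, -4.3]
grip_width: 0.0143
```

>>> {"api": "arm_command", "payload": {"plan": [[1,3,0,0,0,0,0],[1,3,0,0,0,0,0]]}}

```text
time_s: 11.98
eef_pos: [0.5071, -0.0398, 0.0419]
tool_rot: [3.139, 0.0, 1.546]
contact_force: [1.0, -0.4, -4.0]
grip_width: 0.014
```

>>> {"api": "arm_command", "payload": {"plan": [[1,3,0,0,0,0,0],[1,3,0,0,0,0,0]]}}

```text
time_s: 12.22
eef_pos: [0.5073, -0.0334, 0.0419]
tool_rot: [3.139, 0.0, 1.546]
contact_force: [0.2, -0.2, -4.6]
grip_width: 0.0135
```

```bash
python3 - <<'E'
from h import *
st()
t=cams.snapshot("top")
cv2.imwrite("pics/t7.png",cv2.resize(t[165:235,150:300],None,fx=5,fy=5,interpolation=2))
s=cams.snapshot("side");cv2.imwrite("pics/s7.png",cv2.resize(s[130:230,190:290],None,fx=6,fy=6,interpolation=2))
cv2.imwrite("pics/wrist7.png",cams.snapshot("wrist"))
E
```

```text
12.225 [ 0.5073 -0.0334  0.0419] [179.857    0.0141  88.5948] [ 0.1671 -0.2293 -4.6164] 0.01354580032680557
```

View pics/wrist7.png

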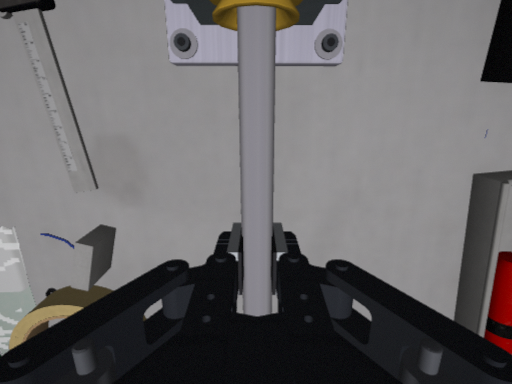

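View pics/t7.png

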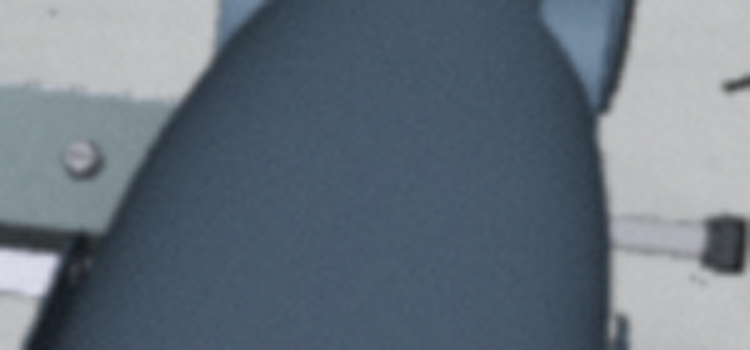

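```bash
python3 - <<'E'
from h import *
c=cams.get_calibration("wrist")
for u,v,z in ((170,66,.012),(343,63,.012),(214,10,.06),(298,10,.06),(183,43,.012),(329,42,.012),(256,30,.043),(256.5,25,.06),(256.5,200,.06)): print(u,v,z,onz("wrist",u,v,z,c))
w=cv2.imread("pics/wrist7.png");cv2.imwrite("pics/w7c.png",cv2.resize(w[0:75,150:360],None,fx=3.7,fy=3.7,interpolation=2))
E
```

```text
170 66 0.012 [0.4566965  0.06416004 0.012     ]
343 63 0.012 [0.55968448 0.06322207 0.012     ]
214 10 0.06 [0.49115507 0.07676159 0.06      ]
298 10 0.06 [0.52546526 0.07591684 0.06      ]
183 43 0.012 [0.46568991 0.07624324 0.012     ]
329 42 0.012 [0.55079877 0.07465231 0.012     ]
256 30 0.043 [0.50821882 0.0736322  0.043     ]
256.5 25 0.06 [0.50836945 0.07092369 0.06      ]
256.5 200 0.06 [ 0.50640424 -0.00532127  0.06      ]
```

View pics/w7c.png

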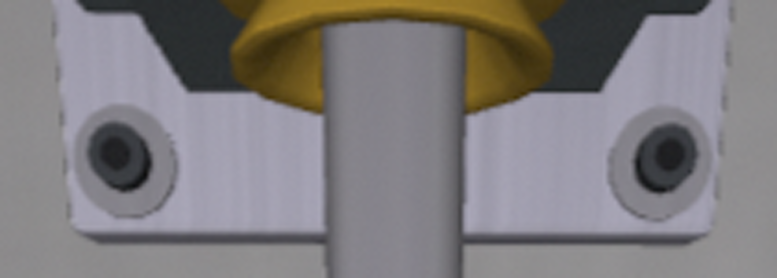

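The wrist view shows the rod entering the flared bush centrally: the rod's centre is at u≈256.5 and the bush's at ≈256. There is no side force, so I'll go on.

>>> {"api": "arm_command", "payload": {"plan": [[1,4,0,0,0,0,0],[1,4,0,0,0,0,0],[1,4,0,0,0,0,0]]}}

```text
time_s: 12.75
eef_pos: [0.5075, -0.021, 0.0419]
tool_rot: [3.139, 0.0, 1.546]
contact_force: [-0.8, 2.0, -3.6]
grip_width: 0.0139
```

>>> {"api": "arm_command", "payload": {"plan": [[1,4,0,0,0,0,0],[1,4,0,0,0,0,0],[1,4,0,0,0,0,0]]}}

```text
time_s: 13.12
eef_pos: [0.5079, -0.008, 0.0419]
tool_rot: [3.139, 0.0, 1.546]
contact_force: [-0.2, 1.1, -4.5]
grip_width: 0.0146
```

>>> {"api": "arm_command", "payload": {"plan": [[1,4,0,0,0,0,0],[1,3,0,0,0,0,0],[1,3,0,0,0,0,0]]}}

```text
time_s: 13.5
eef_pos: [0.5081, 0.0028, 0.0419]
tool_rot: [3.139, 0.0, 1.546]
contact_force: [-0.2, -0.4, -3.8]
grip_width: 0.014
```

>>> {"api": "arm_command", "payload": {"plan": [[1,3,0,0,0,0,0],[1,3,0,0,0,0,0]]}}

```text
time_s: 13.75
eef_pos: [0.5083, 0.0092, 0.0419]
tool_rot: [3.139, 0.0, 1.546]
contact_force: [-0.3, 0.3, -4.7]
grip_width: 0.0139
```

>>> {"api": "arm_command", "payload": {"plan": [[1,2,0,0,0,0,0],[1,2,0,0,0,0,0]]}}

```text
time_s: 14.0
eef_pos: [0.5084, 0.0135, 0.0418]
tool_rot: [3.139, 0.0, 1.546]
contact_force: [-0.4, 0.4, -4.0]
grip_width: 0.014
```

>>> {"api": "arm_command", "payload": {"plan": [[1,2,0,0,0,0,0],[1,2,0,0,0,0,0]]}}

```text
time_s: 14.25
eef_pos: [0.5083, 0.0168, 0.0418]
tool_rot: [3.139, 0.002, 1.546]
contact_force: [-0.7, -7.6, -4.9]
grip_width: 0.0142
```

>>> {"api": "arm_command", "payload": {"plan": [[1,2,0,0,0,0,0],[1,2,0,0,0,0,0]]}}

```text
time_s: 14.5
eef_pos: [0.5081, 0.0175, 0.0417]
tool_rot: [3.14, 0.01, 1.544]
contact_force: [-0.6, -13.0, -2.9]
grip_width: 0.0145
```

>>> {"api": "arm_command", "payload": {"plan": [[1,2,0,0,0,0,0],[1,2,0,0,0,0,0]]}}

```text
time_s: 14.75
eef_pos: [0.5078, 0.0174, 0.0417]
tool_rot: [3.14, 0.019, 1.54]
contact_force: [-0.4, -12.5, -2.8]
grip_width: 0.0142
```

The rise in force along y starts at a depth of about 75 mm, which is the taper reaching the plunger. The tool has pitched by 1.1°, so I'll correct that and push slightly harder.

>>> {"api": "arm_command", "payload": {"plan": [[1,1,0,0,0,1.0,-0.3],[1,3,0,0,0,0.5,0]]}}

```text
time_s: 15.0
eef_pos: [0.5079, 0.0187, 0.0417]
tool_rot: [3.14, -0.001, 1.544]
contact_force: [-1.4, -13.6, -4.0]
grip_width: 0.0139
```

```bash
python3 - <<'E'
from h import *
st(); print(bot.get_obs()["wrist_torque"])
E
```

```text
15.0 [0.5079 0.0187 0.0417] [179.9003  -0.0846  88.4517] [ -1.4376 -13.608   -3.9638] 0.013884830829405195
[-2.6929  0.1626  0.0218]
```

>>> {"api": "arm_command", "payload": {"plan": [[1,3.5,0,0,0,0.5,0],[1,3.5,0,0,0,0.5,0]]}}

```text
time_s: 15.25
eef_pos: [0.5076, 0.0218, 0.0415]
tool_rot: [3.141, -0.011, 1.541]
contact_force: [-0.1, -9.4, -4.4]
grip_width: 0.014
```

>>> {"api": "arm_command", "payload": {"plan": [[1,3.5,0,0,0,0.4,0],[1,3.5,0,0,0,0.4,0]]}}

```text
time_s: 15.5
eef_pos: [0.5073, 0.025, 0.0412]
tool_rot: [3.141, -0.017, 1.538]
contact_force: [-0.2, -12.2, -4.5]
grip_width: 0.0142
```

>>> {"api": "arm_command", "payload": {"plan": [[1,3,0,0,0,-0.4,-0.5],[1,3,0,0,0,0,0],[1,0,0,0,0,0,0],[1,0,0,0,0,0,0]]}}

```text
time_s: 16.0
eef_pos: [0.5076, 0.027, 0.0414]
tool_rot: [3.141, -0.001, 1.543]
contact_force: [-0.4, -0.9, -3.7]
grip_width: 0.0138
```

```bash
python3 - <<'E'
from h import *
st(); 
cv2.imwrite("pics/wrist8.png",cams.snapshot("wrist"))
E
```

```text
16.0 [0.5076 0.027  0.0414] [179.9408  -0.0646  88.3789] [-0.4076 -0.8742 -3.728 ] 0.013848419323784267
```

View pics/wrist8.png

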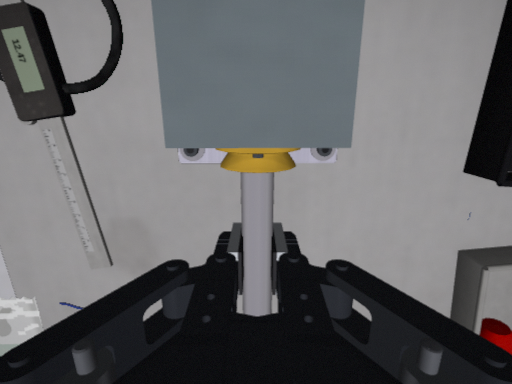

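The brass bush has its front at row 150–165, with the rod inside. The depth is about 86 mm, a third of the 260 mm rod. I'll release and step back along it.

>>> {"api": "arm_command", "payload": {"plan": [[0.6,0,0,0,0,0,0],[0.3,0,0,0,0,0,0],[0,0,0,0,0,0,0],[0,0,0,0,0,0,0],[0,0,0,0,0,0,0],[0,0,0,0,0,0,0]]}}

```text
time_s: 16.8
eef_pos: [0.5088, 0.0279, 0.0424]
tool_rot: [3.138, -0.003, 1.543]
contact_force: [-0.7, 1.1, 0.7]
grip_width: 0.0856
```

```bash
python3 - <<'E'
from h import *
st(); 
cv2.imwrite("pics/wrist9.png",cams.snapshot("wrist"))
E
```

```text
16.8 [0.5088 0.0279 0.0424] [179.7909  -0.1583  88.4272] [-0.6565  1.1141  0.6843] 0.0856000860512015
```

View pics/wrist9.png

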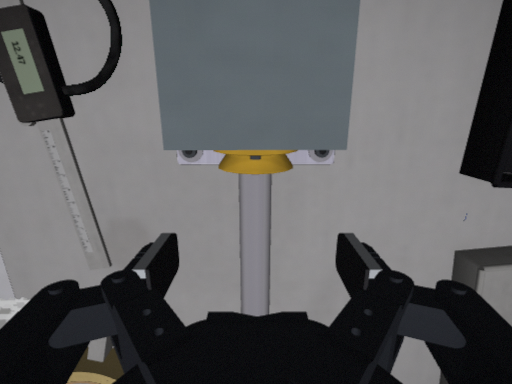

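The rod stays in the bore with the jaws open. Now I'll move back 68 mm, straddling the shaft.

>>> {"api": "arm_command", "payload": {"plan": [[0,-15,-0.5,0.5,0,-0.1,0],[0,-15,0,0,0,0,0],[0,-15,0,0,0,0,0],[0,-12,0,0,0,0,0],[0,-8,0,0,0,0,0],[0,0,0,0,0,0,0],[0,0,0,0,0,0,0]]}}

```text
time_s: 17.73
eef_pos: [0.5062, -0.0428, 0.0418]
tool_rot: [3.138, -0.001, 1.541]
contact_force: [-0.4, -0.6, 0.4]
grip_width: 0.0855
```

```bash
python3 - <<'E'
from h import *
st(); 
for n in("wrist","side","top"):cv2.imwrite(f"pics/{n}10.png",cams.snapshot(n))
s=cv2.imread("pics/side10.png");cv2.imwrite("pics/s10.png",cv2.resize(s[140:260,180:300],None,fx=5,fy=5,interpolation=2))
E
```

```text
17.725 [ 0.5062 -0.0428  0.0418] [179.7898  -0.0412  88.3173] [-0.4013 -0.6451  0.4496] 0.08550648079671871
```

View pics/wrist10.png

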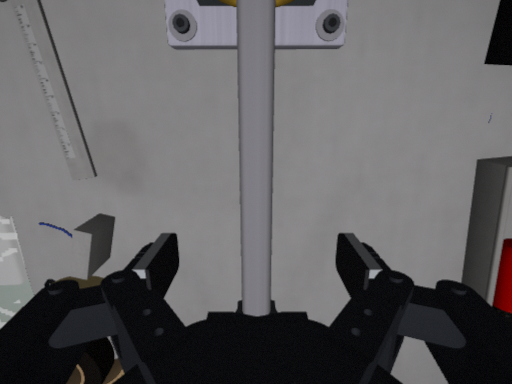

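View pics/s10.png

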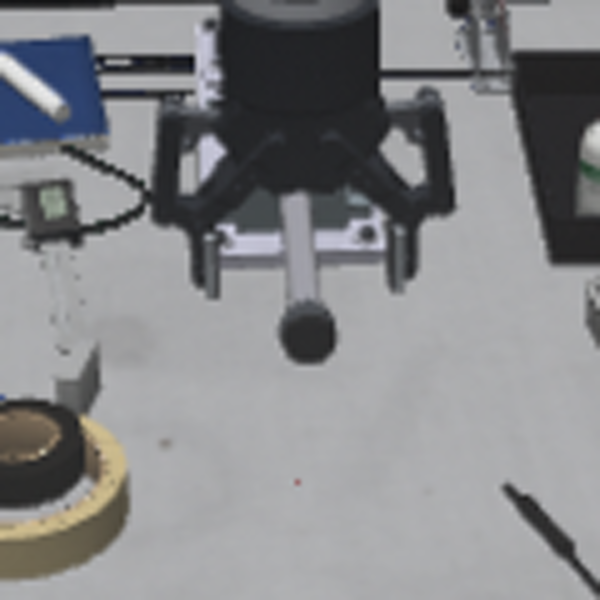

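View pics/top10.png

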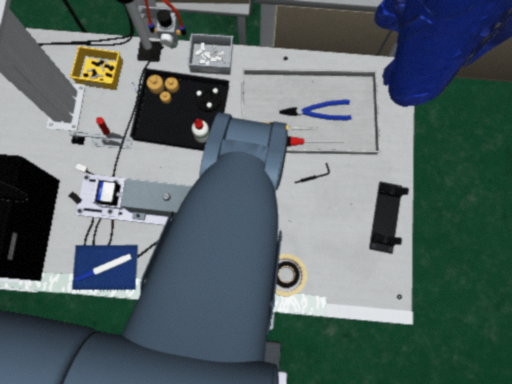

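```bash
python3 - <<'E'
from h import *
for z in(.054,.057,.06):print(z,onz("side",241.0,206.2,z))
E
```

```text
0.054 [ 0.50357584 -0.08084796  0.054     ]
0.057 [ 0.50322608 -0.08538103  0.057     ]
0.06 [ 0.50287633 -0.0899141   0.06      ]
```

>>> {"api": "arm_command", "payload": {"plan": [[0.5,0,-0.3,0,0,0,0],[0.7,0,0,0,0,0,0],[1,0,0,0,0,0,0],[1,0,0,0,0,0,0],[1,0,0,0,0,0,0],[1,0,0,0,0,0,0],[1,0,0,0,0,0,0],[1,0,0,0,0,0,0]]}}

```text
time_s: 18.88
eef_pos: [0.506, -0.0418, 0.0418]
tool_rot: [3.138, -0.001, 1.544]
contact_force: [-0.6, 0.5, 0.2]
grip_width: 0.0141
```

```bash
python3 - <<'E'
from h import *
st(); print(bot.get_obs()["wrist_torque"])
E
```

```text
18.875 [ 0.506  -0.0418  0.0418] [179.7872  -0.0436  88.4383] [-0.5611  0.4934  0.2438] 0.014106841237778722
[0.0612 0.0464 0.0243]
```

>>> {"api": "arm_command", "payload": {"plan": [[1,4,0,0,0,0.4,0],[1,5,0,0,0,0.3,0],[1,5,0,0,0,0.3,0]]}}

```text
time_s: 19.25
eef_pos: [0.506, -0.0353, 0.0419]
tool_rot: [3.138, -0.002, 1.538]
contact_force: [-1.9, -15.2, 0.5]
grip_width: 0.0138
```

```bash
python3 - <<'E'
from h import *
st(); print(bot.get_obs()["wrist_torque"])
E
```

```text
19.25 [ 0.506  -0.0353  0.0419] [179.8108  -0.0913  88.141 ] [ -1.9024 -15.199    0.5473] 0.013825364833701713
[-3.0167  0.2507  0.0831]
```

>>> {"api": "arm_command", "payload": {"plan": [[1,6,0,0,0,0.4,-0.3],[1,6,0,0,0,0.4,-0.2],[1,6,0,0,0,0.4,-0.2]]}}

```text
time_s: 19.62
eef_pos: [0.5067, -0.0255, 0.042]
tool_rot: [3.138, -0.005, 1.544]
contact_force: [0.6, -16.1, -0.2]
grip_width: 0.0139
```

>>> {"api": "arm_command", "payload": {"plan": [[1,6,0,0,0,0.3,-0.2],[1,6,0,0,0,0.3,-0.2],[1,6,0,0,0,0.3,-0.2]]}}

```text
time_s: 20.0
eef_pos: [0.5073, -0.0155, 0.042]
tool_rot: [3.137, -0.004, 1.548]
contact_force: [-0.1, -14.4, -0.4]
grip_width: 0.0138
```

>>> {"api": "arm_command", "payload": {"plan": [[1,6,0,0,0,0.3,0],[1,6,0,0,0,0.3,0],[1,6,0,0,0,0.3,0]]}}

```text
time_s: 20.38
eef_pos: [0.5072, -0.0057, 0.0419]
tool_rot: [3.138, -0.001, 1.542]
contact_force: [-1.6, -17.9, 0.7]
grip_width: 0.0139
```

>>> {"api": "arm_command", "payload": {"plan": [[1,5,0,0,0,0.3,0],[1,5,0,0,0,0.3,0]]}}

```text
time_s: 20.62
eef_pos: [0.5069, -0.0014, 0.0419]
tool_rot: [3.138, 0.0, 1.538]
contact_force: [-1.0, -15.5, 1.4]
grip_width: 0.014
```

>>> {"api": "arm_command", "payload": {"plan": [[1,4,0,0,0,0.3,0],[1,4,0,0,0,0.3,0]]}}

```text
time_s: 20.88
eef_pos: [0.5066, 0.0009, 0.0419]
tool_rot: [3.139, 0.002, 1.534]
contact_force: [-0.6, -17.8, 2.0]
grip_width: 0.0142
```

>>> {"api": "arm_command", "payload": {"plan": [[1,3.5,0,0,0,0.3,0],[1,3.5,0,0,0,0.3,0]]}}

```text
time_s: 21.12
eef_pos: [0.5064, 0.0019, 0.0418]
tool_rot: [3.139, 0.005, 1.53]
contact_force: [-1.3, -16.9, 2.0]
grip_width: 0.0139
```

>>> {"api": "arm_command", "payload": {"plan": [[1,4,0,0,0,0.5,-0.5],[1,4,0,0,0,0.4,-0.4]]}}

```text
time_s: 21.38
eef_pos: [0.5069, 0.004, 0.042]
tool_rot: [3.138, 0.001, 1.541]
contact_force: [1.2, -15.1, 1.0]
grip_width: 0.0141
```

>>> {"api": "arm_command", "payload": {"plan": [[1,4,0,0,0,0.3,-0.1],[1,4,0,0,0,0.3,-0.1]]}}

```text
time_s: 21.62
eef_pos: [0.507, 0.0062, 0.042]
tool_rot: [3.138, 0.003, 1.54]
contact_force: [-0.7, -14.6, 1.0]
grip_width: 0.0135
```

>>> {"api": "arm_command", "payload": {"plan": [[1,4,0,0,0,0.3,-0.1],[1,4,0,0,0,0.3,-0.1]]}}

```text
time_s: 21.88
eef_pos: [0.5069, 0.0084, 0.042]
tool_rot: [3.138, 0.005, 1.54]
contact_force: [-1.0, -15.8, 0.1]
grip_width: 0.0142
```

>>> {"api": "arm_command", "payload": {"plan": [[1,4,0,0,0,0.4,-0.1],[1,4,0,0,0,0.4,-0.1]]}}

```text
time_s: 22.12
eef_pos: [0.507, 0.0105, 0.042]
tool_rot: [3.138, 0.003, 1.539]
contact_force: [-0.5, -15.6, 0.7]
grip_width: 0.0141
```

>>> {"api": "arm_command", "payload": {"plan": [[1,4,0,0,0,0.4,-0.1],[1,4,0,0,0,0.4,-0.1]]}}

```text
time_s: 22.38
eef_pos: [0.507, 0.0126, 0.042]
tool_rot: [3.138, 0.001, 1.538]
contact_force: [-1.0, -15.2, 1.6]
grip_width: 0.0138
```

>>> {"api": "arm_command", "payload": {"plan": [[1,4,0,0,0,0.4,-0.1],[1,4,0,0,0,0.4,-0.1]]}}

```text
time_s: 22.62
eef_pos: [0.507, 0.0146, 0.042]
tool_rot: [3.138, -0.0, 1.537]
contact_force: [-0.2, -15.4, 2.1]
grip_width: 0.0141
```

>>> {"api": "arm_command", "payload": {"plan": [[1,4,0,0,0,0.4,-0.1],[1,4,0,0,0,0.4,-0.1]]}}

```text
time_s: 22.88
eef_pos: [0.5071, 0.0166, 0.042]
tool_rot: [3.138, -0.001, 1.537]
contact_force: [-0.1, -17.6, 1.2]
grip_width: 0.0143
```

>>> {"api": "arm_command", "payload": {"plan": [[1,4,0,0,0,0.35,-0.2],[1,4,0,0,0,0.35,-0.2]]}}

```text
time_s: 23.12
eef_pos: [0.5073, 0.0187, 0.042]
tool_rot: [3.137, -0.001, 1.539]
contact_force: [0.1, -17.7, 1.2]
grip_width: 0.0144
```

>>> {"api": "arm_command", "payload": {"plan": [[1,4,0,0,0,0.35,-0.2],[1,4,0,0,0,0.35,-0.2]]}}

```text
time_s: 23.38
eef_pos: [0.5075, 0.0208, 0.042]
tool_rot: [3.137, -0.001, 1.542]
contact_force: [-0.1, -17.1, 0.7]
grip_width: 0.0144
```

>>> {"api": "arm_command", "payload": {"plan": [[1,4,0,0,0,0.35,-0.2],[1,4,0,0,0,0.35,-0.2]]}}

```text
time_s: 23.62
eef_pos: [0.5077, 0.0228, 0.042]
tool_rot: [3.136, -0.001, 1.544]
contact_force: [-0.8, -19.1, 1.3]
grip_width: 0.014
```

>>> {"api": "arm_command", "payload": {"plan": [[1,4,0,0,0,0.35,-0.1],[1,4,0,0,0,0.35,-0.1]]}}

```text
time_s: 23.88
eef_pos: [0.5077, 0.0237, 0.042]
tool_rot: [3.136, 0.002, 1.542]
contact_force: [-0.4, -20.8, 2.2]
grip_width: 0.0143
```

The advance has dropped from 2 mm to 0.9 mm per pair of rows and the force is rising, so this is probably first touch near y≈0.0225. I'll go on in single rows.

>>> {"api": "arm_command", "payload": {"plan": [[1,4,0,0,0,0.4,-0.1]]}}

```text
time_s: 24.0
eef_pos: [0.5076, 0.0239, 0.042]
tool_rot: [3.136, 0.003, 1.541]
contact_force: [0.3, -22.2, 2.4]
grip_width: 0.0145
```

```bash
python3 - <<'E'
from h import *
for i in range(5):
    o=bot.get_obs();print(o["time_s"],o["eef_pos"][1],o["contact_force"][1],o["wrist_torque"][0],np.degrees(o["tool_rot"][1]));cams.snapshot("top")
E
```

```text
24.0 0.023917118917614597 -22.154947709572063 -4.381172765238791 0.17218205756238247
24.05 0.023935662768313336 -21.41282247263315 -4.085861046884802 0.1735936605307753
24.1 0.02392627620389417 -21.327291041713313 -4.162792355533913 0.16808412577569243
24.15 0.023946884795784946 -20.818145918112616 -4.0897865968127665 0.1652351995052188
24.2 0.023939425516519286 -21.398804546675766 -4.123935319578448 0.16309639838591639
```

>>> {"api": "arm_command", "payload": {"plan": [[1,4.6,0,0,0,0.5,-0.2]]}}

```text
time_s: 24.38
eef_pos: [0.5077, 0.0245, 0.042]
tool_rot: [3.136, 0.002, 1.542]
contact_force: [-0.5, -23.4, 2.7]
grip_width: 0.0138
```

```bash
cat > f.py <<'E'
from h import *
F=[];Y=[]
for i in range(5):
    o=bot.get_obs();F.append(o["contact_force"]);Y.append(o["eef_pos"]);cams.snapshot("top")
print(o["time_s"],np.mean(Y,0),np.ptp(np.array(Y)[:,1]),np.mean(F,0),np.degrees(o["tool_rot"]))
E
python3 f.py
```

```text
24.575 [0.50766017 0.0245727  0.04204432] 6.217900234501209e-05 [ -0.16997638 -21.79247887   2.2277328 ] [1.79674055e+02 1.27233320e-01 8.83344216e+01]
```

>>> {"api": "arm_command", "payload": {"plan": [[1,4.6,0,0,0,0.5,-0.2]]}}

```text
time_s: 24.75
eef_pos: [0.5077, 0.0251, 0.0421]
tool_rot: [3.136, 0.002, 1.542]
contact_force: [0.1, -23.6, 1.3]
grip_width: 0.0138
```

```bash
python3 f.py
```

```text
24.95 [0.50770913 0.02519617 0.04204538] 0.00017980698988704497 [ -0.17134943 -22.16009112   1.41943767] [1.79658923e+02 9.35790238e-02 8.83630881e+01]
```

>>> {"api": "arm_command", "payload": {"plan": [[1,4.8,0,0,0,0.5,-0.2]]}}

```text
time_s: 25.12
eef_pos: [0.5078, 0.0257, 0.0421]
tool_rot: [3.135, 0.002, 1.542]
contact_force: [-0.5, -24.2, 1.1]
grip_width: 0.014
```

```bash
python3 f.py
```

```text
25.325 [0.50775855 0.02586503 0.04205538] 0.00022903398498010444 [ -0.0704002  -22.64261654   1.73567396] [1.79646942e+02 7.77378524e-02 8.83837540e+01]
```

>>> {"api": "arm_command", "payload": {"plan": [[1,4.8,0,0,0,0.5,-0.2]]}}

```text
time_s: 25.5
eef_pos: [0.5078, 0.0261, 0.042]
tool_rot: [3.135, 0.002, 1.543]
contact_force: [-0.3, -27.3, 2.8]
grip_width: 0.0143
```

```bash
python3 f.py
```

```text
25.7 [0.50777279 0.02640782 0.04205302] 0.0004108587362843738 [ -0.38826126 -23.70371059   2.11922048] [1.79637108e+02 7.23514418e-02 8.83969540e+01]
```

The static slope is only about 1 N/mm, so I want a second estimate. Sliding back very slightly gives drag minus spring, which separates the two.

>>> {"api": "arm_command", "payload": {"plan": [[1,0,0,0,0,0,0],[1,0,0,0,0,0,0]]}}

```text
time_s: 26.0
eef_pos: [0.5078, 0.0258, 0.0421]
tool_rot: [3.135, 0.002, 1.542]
contact_force: [0.2, -1.7, 1.7]
grip_width: 0.014
```

```bash
python3 f.py
```

```text
26.2 [0.50775111 0.02582265 0.04207422] 2.668453944712143e-05 [-0.11027004 -3.46732571  0.32321919] [1.79638757e+02 1.16188666e-01 8.83369563e+01]
```

>>> {"api": "arm_command", "payload": {"plan": [[1,-1,0,0,0,-0.1,0]]}}

```text
time_s: 26.38
eef_pos: [0.5078, 0.0255, 0.0421]
tool_rot: [3.135, 0.002, 1.542]
contact_force: [0.2, 4.3, 0.7]
grip_width: 0.0142
```

```bash
python3 f.py
```

```text
26.575 [0.50778269 0.02550899 0.04207769] 7.213002030142038e-05 [0.20596553 2.7479304  0.49932483] [1.79638671e+02 1.50247925e-01 8.83690221e+01]
```

>>> {"api": "arm_command", "payload": {"plan": [[1,-1.8,0,0,0,-0.1,0]]}}

```text
time_s: 26.75
eef_pos: [0.5078, 0.0247, 0.0421]
tool_rot: [3.135, 0.002, 1.543]
contact_force: [0.4, 8.9, -1.0]
grip_width: 0.014
```

```bash
python3 f.py
```

```text
26.95 [0.50782652 0.02464763 0.04209633] 0.000162226241017447 [ 0.16371955  6.89618058 -0.5553611 ] [1.79632312e+02 1.41462359e-01 8.84067184e+01]
```

>>> {"api": "arm_command", "payload": {"plan": [[1,-1.8,0,0,0,-0.1,0]]}}

```text
time_s: 27.12
eef_pos: [0.5079, 0.0241, 0.0421]
tool_rot: [3.135, 0.002, 1.544]
contact_force: [0.6, 8.7, -0.3]
grip_width: 0.0142
```

```bash
python3 f.py
```

```text
27.325 [0.50786541 0.02398006 0.04209638] 0.00018965009134758876 [ 0.50942368  7.58472019 -0.39876056] [1.79628251e+02 1.10875614e-01 8.84554571e+01]
```

>>> {"api": "arm_command", "payload": {"plan": [[1,4.0,0,0,0,0.3,0],[1,4.2,0,0,0,0.4,-0.1]]}}

```text
time_s: 27.62
eef_pos: [0.5077, 0.0256, 0.0421]
tool_rot: [3.135, 0.005, 1.542]
contact_force: [0.0, -21.7, 2.6]
grip_width: 0.0139
```

```bash
python3 f.py
```

```text
27.825 [0.50773253 0.02563361 0.0420544 ] 1.7537723774378733e-05 [ -0.53225474 -18.94066401   2.24142789] [179.62879787   0.25575626  88.33889983]
```

>>> {"api": "arm_command", "payload": {"plan": [[1,4.7,0,0,0,0.5,-0.1]]}}

```text
time_s: 28.0
eef_pos: [0.5077, 0.0259, 0.0421]
tool_rot: [3.135, 0.005, 1.541]
contact_force: [-0.3, -26.1, 2.2]
grip_width: 0.0139
```

```bash
python3 f.py
```

```text
28.2 [0.50769385 0.02595381 0.04205243] 3.2346936870073645e-05 [ -0.16643082 -23.43516581   2.13908882] [179.61939649   0.28149432  88.27000484]
```

>>> {"api": "arm_command", "payload": {"plan": [[1,0,0,0,0,0,0],[1,0,0,0,0,0,0],[0.8,0,0,0,0,0,0],[0.5,0,0,0,0,0,0],[0.2,0,0,0,0,0,0],[0,0,0,0,0,0,0],[0,0,0,0,0,0,0],[0,0,0,0,0,0,0]]}}

```text
time_s: 29.25
eef_pos: [0.5075, 0.0258, 0.042]
tool_rot: [3.135, 0.005, 1.541]
contact_force: [0.0, 0.4, -0.1]
grip_width: 0.0858
```

```bash
python3 f.py; python3 -c "
from h import *
cv2.imwrite('pics/w11.png',cams.snapshot('wrist'))"
```

```text
29.45 [0.5075391  0.0257248  0.04198843] 6.595086354858892e-05 [ 0.05101385 -0.15036456 -0.00950981] [179.63328249   0.31165408  88.26006   ]
```

View pics/w11.png

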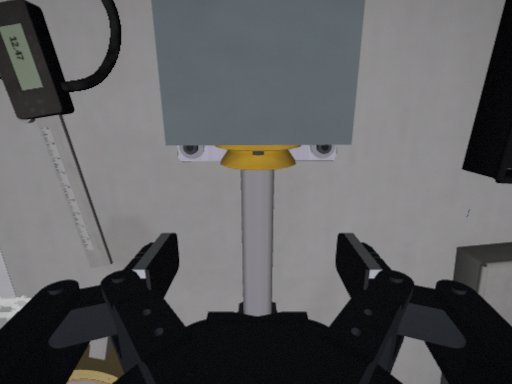

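>>> {"api": "arm_command", "payload": {"plan": [[0,0,0,-15,0,0,0],[0,0,0,-30,0,0,0],[0,0,0,-30,0,0,0],[0,0,0,-30,0,0,0],[0,-30,-30,-30,0,0,0],[0,-40,-40,-20,0,0,0],[0,-40,-40,0,0,0,0],[0,-40,-40,0,0,0,0],[0,0,0,0,0,0,0],[0,0,0,0,0,0,0]]}}

```text
time_s: 30.8
eef_pos: [0.3493, -0.1228, 0.2112]
tool_rot: [3.125, 0.009, 1.541]
contact_force: [0.1, -0.9, 0.8]
grip_width: 0.0854
```

```bash
python3 - <<'E'
from h import *
st()
for n in("side","top"):cv2.imwrite(f"pics/{n}12.png",cams.snapshot(n))
s=cv2.imread("pics/side12.png");t=cv2.imread("pics/top12.png")
cv2.imwrite("pics/c12.png",np.hstack([cv2.resize(s[120:240,190:310],(400,400)),cv2.resize(t[150:250,150:250],(400,400))]))
E
```

```text
30.8 [ 0.3493 -0.1228  0.2112] [179.0224   0.4998  88.2655] [ 0.0953 -0.9118  0.7649] 0.08540396176648248
```

View pics/c12.png

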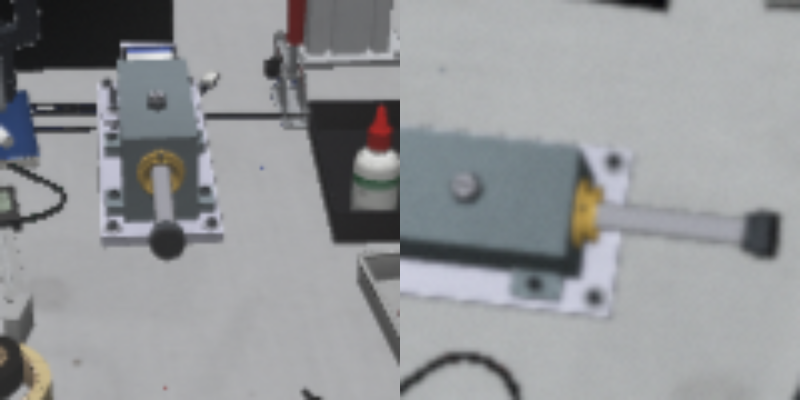

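View pics/top12.png

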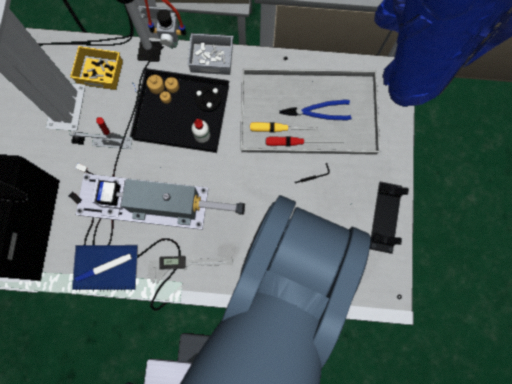

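```bash
python3 - <<'E'
from h import *
m=onz("top",199.6,203.3,.06);e=onz("top",244.6,208.6,.06);j=onz("top",236,207,.06);print(m,e,j,np.linalg.norm(m-e),np.linalg.norm(m-j))
bot.hand_in() if False else None
E
```

```text
[0.51051002 0.07347714 0.06      ] [ 0.50706219 -0.0319364   0.06      ] [ 0.50910154 -0.0117058   0.06      ] 0.10546991295956132 0.08519458561977636
```

```bash
python3 -c "
from h import *
print(bot.hand_in())"
```

```text
the job is handed in; nothing more can be done
None
```

The load rod is fitted and released, bearing on the spring button. I put the button at about 3.8 mm of its 8 mm travel, give or take about 0.5 mm. I handed the job in at about 31 s of the 69 s allowed.

**What I did**
- I gripped the rod 9 mm behind its origin, lifted it from the rest and started it 86 mm into the bore (a third of its 260 mm), then let go.
- I took it again about 78 mm behind its origin and slid it on. Sliding drag was about 15–17 N, at or slightly above the stated 6–14 N.
- First touch came at a depth of about 150 mm, where the advance slowed and the force began to rise.
- The first press went to about 4.4 mm. I backed off about 1.5 mm to measure the spring apart from the drag, then pressed on to the final position.

**What the last checks showed**
- **Force:** the highest reading at the wrist was about 27 N. The rod did not move visibly when released.
- **Pictures:** the final views show the rod straight in the bush, the gripper clear, and the other things where they were.

**What disagreed**
- **Spring slope:** the slope while holding still was only about 1 N/mm, against the expected 2 N/mm. The travel figure therefore rests on the forward/backward sliding forces (spring about 7 N where I measured) and the pre-touch drag, which put first touch within about 1 mm of each other.
- **Depth in the picture:** the top camera shows about 105 mm of rod outside the mouth, against 108 mm from the arm's position. That is about 1.5 pixels.

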